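# Stroke the lids of a screw box shut

### The arm

A 7-joint arm with a two-finger parallel gripper is mounted at the origin on the work surface. World frame = base frame: x ahead of the robot, y to its left, z up, the work surface at z = 0. Lengths are in m, angles in rad, forces in N, time in s.
With the tool pointing down it reaches from about 0.4 to 0.85 m from the base axis. Payload 10.4 kg.
Tool frame: the origin (TCP) lies between the finger pads, 19 mm behind the fingertips; this is the grasp point; z points along the fingers, y is the line along which they close (so a half turn about z gives the same grasp; the last joint's range is limited). The gripper opens to 85 mm and grips with 20 to 120 N. Pads are 22 mm wide; open, the fingers measure 114 mm over their backs; the gripper's body (76 mm by 85 mm) begins 54 mm behind the grasp point. The pads swing forward as they close: fully open they stand 13 mm farther back than shut.
Start: joints at [-0.023, 0.332, -0.065, 1.46, 0.022, 1.35, -0.088], TCP at [0.625, 0, 0.25] pointing down, gripper open.
Joint ranges: [-2.6, 2.6], [-0.5, 2.12], [-1.47, 1.34], [0.16, 2.42], [-1.27, 4.41], [0.06, 2.06], [-2.6, 2.6]. Speed limits (rad/s): [2.22, 2.22, 2.79, 2.79, 3.14, 3.14, 3.14].

### API

Orientations are given as a unit quaternion [x, y, z, w].
In Python, from workcell import manip gives the robot as it stands. The module is installed in compiled form; this text tells all that it offers.
- The arm moves only by the tool step_arm, never from a script. Its argument "moves" is a list of rows, each a list of 7 numbers: the closure, from 0 (fully open) to 1 (shut), then the shift along the world's x, y, z in mm, then the turn, a rotation vector about the world's x, y, z in rad. In form: [[grip, tx, ty, tz, ax, ay, az], ...]. A call has 1 to 10 rows; each row is the pose to reach, as a shift and turn from the pose commanded when the call began; what a row does not reach only later rows make up. A row lasts 1/10 s, in which the tool goes at most 50 mm and 8.59 degrees, less where a joint would pass 70% of its speed; a pose out of reach is approached as far as the arm can. A call with a gripper value outside its range is refused whole. The fingers move at their own pace and stop on an object; "grip_force" is the grip in N (left out, the last holds). Time passes only in rows, so rows that repeat a pose let the fingers close. It gives the time, the measured TCP pose, the force, the opening and the grip force at its end, in the units of the state.
- manip.get_obs(): the state, without advancing time (a new reading comes with each control period).
- manip.camera(name): name is "scene" or "side" or "wrist"; returns a dict with "image" (384x512x3 uint8, blue, green, red), "K" (3x3 intrinsics, pixels), "rvec" (rotation vector, rad) and "tvec" (3), from world to camera coordinates, as OpenCV has them; the wrist camera has in their place "mount" (4x4, takes a point from camera to tool coordinates, whose origin is the TCP and whose axes are the flange's). Camera axes: x right, y down, z forward; pixel columns grow to the right and rows downward; lengths in m; the calibration is good to about 2 mm. A picture is of the moment at which its call begins: read the wrist's pose just before it. There is no depth.
- manip.hand_in(): hands the job in; it is judged then, once.
The state is a dict: "clock": time; "joint_pos": joint angles; "joint_velocities": joint speeds; "tau": joint torques, N m; "position": TCP position; "ee_rot": TCP orientation; "ft_force": force on the tool from outside, world axes, zero at the start; "torque": the same for the moment, N m; "grip_width": opening from 0.0 (shut) to 1.0 (fully open); "grasp_force": force on a finger pad.
Only numpy, scipy, OpenCV 4.12 (cv2) and the standard library are available. Lean on these libraries where they do the work, as an engineer would, in place of code of your own. Each camera call takes 0.05 s, during which the arm holds its last target. There are 200 camera calls.

### The job

Five lids of the little blue screw box stand ajar: stroke them all shut with your fingertips in one low, gentle pass along the row, starting at the end from which the lids slope upwards (over their hinges) so that they close one after another, and not lifting your hand away until the last is down. Do not fling a lid further open, do not pick up or shove the box, and leave the things around it where they are; finish with the hand clear.

Things in the scene. Friction and masses are not known exactly. Their poses are not given: they have to be found in the camera images.
- strip_box: Blue plastic small-parts box, one row of five compartments of screws, standing loose on the bench, 0.9 kg: 56 mm wide (local x), 204 mm long (local y), 34 mm high without lids, 38 mm over the shut lids. Origin: centre of its underside, on the bench (z = 0). Local +y runs along the row from lid1 to lid5; z is up. It may stand at any yaw.
- row_start (a point): Point on the box, at the lid1 end of the row: on the row's centre line, above lid1's hinge, level with the top of the shut lids (38 mm above the bench).
- row_end (a point): Point on the box at the lid5 end, 200 mm along the row from row_start, on the centre line, level with the top of the shut lids, just past lid5's free edge.
- lid1 (a joint): Hinge angle of lid1, the first from row_start: 0 = shut (lying level), up to 1.3 = wide open; starts ajar, 0.35 to 0.8 rad. Lid: grey plate 54 mm across the row, 36 mm along it, 4 mm thick, with a small thumb tab at the +x side near its free edge. All five are alike.
- lid2 (a joint): Hinge angle of lid2, the second from row_start: 0 = shut (lying level), up to 1.3 = wide open; starts ajar, 0.35 to 0.8 rad. Hinges lie across the row at each lid's row_start side, 34 mm above the bench, lidN's 40*(N-1) mm from row_start. The free edge, towards row_end, stands up: each lid is a ramp rising towards row_end.
- lid3 (a joint): Hinge angle of lid3, the third from row_start: 0 = shut (lying level), up to 1.3 = wide open; starts ajar, 0.35 to 0.8 rad. Hinges have light friction (0.005 N m, about 0.15 N at the free edge) and no spring: a lid stays where it is left.
- lid4 (a joint): Hinge angle of lid4, the fourth from row_start: 0 = shut (lying level), up to 1.3 = wide open; starts ajar, 0.35 to 0.8 rad. Same as lid1.
- lid5 (a joint): Hinge angle of lid5, the fifth from row_start: 0 = shut (lying level), up to 1.3 = wide open; starts ajar, 0.35 to 0.8 rad. Same as lid1; nearest row_end.
- jar: Bystander: glass jar with steel cap, 52 mm across, 70 mm high, standing beside the box. Origin: centre of its underside.
- tape_measure: Bystander: black tape measure standing on edge, 60 x 34 x 58 mm high, beside the box. Origin: centre of its underside.
- screwdriver: Bystander: screwdriver, 160 mm long, under 35 mm high, lying beside the box roughly along the row. Origin: underside, about mid-length; local x along the tool, handle to -x.
- socket: Bystander: steel wrench socket, a plain cylinder 28 mm across, 36 mm high, standing about 60 mm past the lid5 end of the box. Origin: centre of its underside.
Mind the look-alikes: they are no part of the job. Several things have the shape of the strip_box; the one meant has the colours described above.

How it is judged:
By the outcome, as a careful person would: the job done as asked, in the order asked, and still so for the second after the job is handed in, with the robot touching nothing.
It also fails if it takes over 35 s, if anything falls off the work surface, if the arm or the gripper's body presses on something with over 40 N, if the wrist force passes 120 N, or if a joint passes its speed limit or range.

## Working session

There is one attempt and no reset: what is moved stays moved. The work goes in short steps, Python scripts to look and compute and a tool call to move; the robot and the scene stay as the last step left them, time stands still between calls to the robot, and variables do not carry over. Pictures are saved under pics/ and viewed, at most 10 in all, crops included, and the job is handed in when it is done.

Besides the shell and the picture viewer there is one more tool, called after "Emit:" as name(argument=value, ...), one argument or row to a line, values as JSON. step_arm: Moves the arm, as the interface text tells. Its arguments: {"type":"object","properties":{"moves":{"type":"array","items":{"type":"array","items":{"type":"number"}}},"grip_force":{"type":"number"}},"required":["moves"]}

```bash
mkdir -p pics
cat > h.py <<'E'
import cv2,numpy as np
from workcell import manip
from scipy.spatial.transform import Rotation as R
def ray(c,uv):
    Rm=cv2.Rodrigues(np.array(c["rvec"],float))[0];t=np.array(c["tvec"],float).ravel()
    p=cv2.undistortPoints(np.array([[uv]],float),np.array(c["K"]),None)[0,0]
    return -Rm.T@t, Rm.T@np.array([p[0],p[1],1])
def onz(c,uv,z):
    o,d=ray(c,uv);return o+d*(z-o[2])/d[2]
def proj(c,P):
    return cv2.projectPoints(np.array(P,float).reshape(-1,3),np.array(c["rvec"],float),np.array(c["tvec"],float),np.array(c["K"]),None)[0][:,0]
E
python3 - <<'E'
from h import *
import pickle
o=manip.get_obs();print(o["clock"],o["position"],o["ee_rot"])
d={n:manip.camera(n) for n in("scene","side","wrist")}
d["obs"]=o
pickle.dump(d,open("c.pkl","wb"))
for n in("scene","side"):
    cv2.imwrite(f"pics/{n}0.png",cv2.resize(d[n]["image"],(800,600)))
cv2.imwrite("pics/wrist0.png",d["wrist"]["image"])
E
```

```text
0.0 [6.24624698e-01 3.35959031e-05 2.49207938e-01] [ 7.07079335e-01  7.07133836e-01 -5.48785840e-04 -5.01652693e-04]
```

View pics/scene0.png

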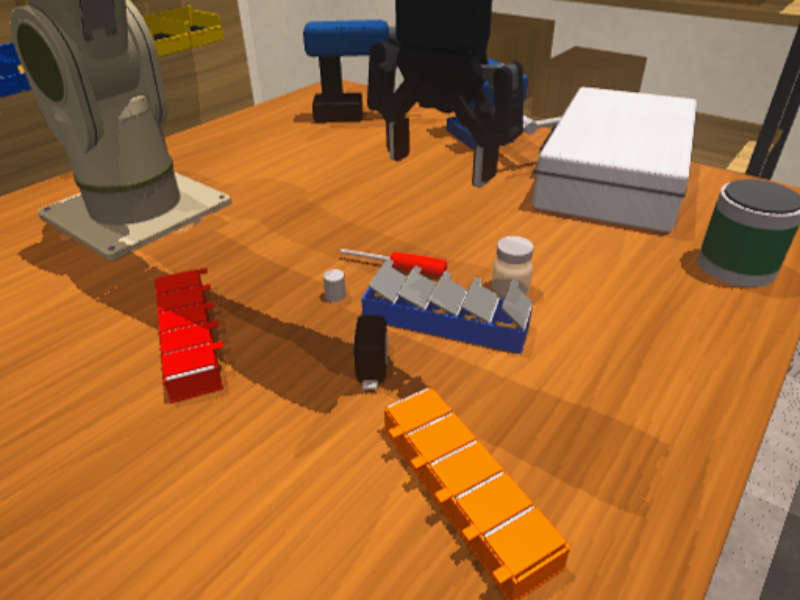

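View pics/side0.png

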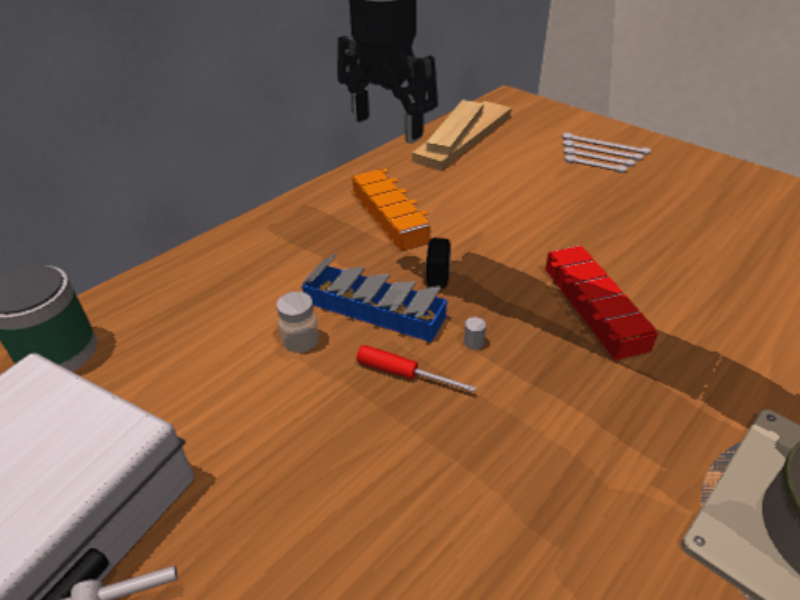

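Three boxes share the shape: red at scene (190,335), orange at (475,490), and blue with grey ajar lids at (445,310). The blue one fits. The socket at (334,285) marks its lid5 end. I'll confirm this in a crop and measure.

Run:
```python
from h import *
import pickle
d=pickle.load(open("c.pkl","rb"))
ims=[]
for n,(x0,y0,x1,y1) in dict(scene=(205,150,350,250),side=(180,155,325,255)).items():
    c=d[n];im=c["image"];h=cv2.cvtColor(im,cv2.COLOR_BGR2HSV)
    m=cv2.inRange(h,(105,120,40),(130,255,255));k=np.zeros_like(m);k[y0:y1,x0:x1]=m[y0:y1,x0:x1]
    pts=cv2.findNonZero(k);hull=cv2.convexHull(pts);ap=cv2.approxPolyDP(hull,2.0,True)[:,0]
    print(n,"cam",ray(c,(0,0))[0].round(3))
    for p in ap: print(p,"z0",onz(c,p+.0,0)[:2].round(4),"z34",onz(c,p+.0,.034)[:2].round(4))
    cr=cv2.resize(im[y0:y1,x0:x1],None,fx=5.5,fy=5.5,interpolation=cv2.INTER_CUBIC)
    cr=cr[:300] if 0 else cr
    for p in ap: 
        q=((p-[x0,y0]+.5)*5.5).astype(int); cv2.circle(cr,tuple(map(int,q)),3,(0,255,255),1);cv2.putText(cr,f"{p[0]},{p[1]}",tuple(map(int,q)),0,.4,(255,255,255),1)
    ims.append(cr)
o=cv2.resize(np.vstack(ims),(435*1,600)) if 0 else np.vstack(ims)
o=cv2.resize(o,None,fx=600/o.shape[0],fy=600/o.shape[0]);cv2.imwrite("pics/crop1.png",o)
```

```text
scene cam [ 0.909 -0.412  0.478]
[337 209] z0 [0.6794 0.1287] z34 [0.6957 0.0903]
[331 225] z0 [0.6927 0.0806] z34 [0.7081 0.0456]
[249 207] z0 [0.5377 0.0286] z34 [ 0.564  -0.0027]
[233 201] z0 [0.4997 0.0237] z34 [ 0.5288 -0.0072]
[232 190] z0 [0.4736 0.0506] z34 [0.5046 0.0177]
[236 184] z0 [0.4664 0.072 ] z34 [0.4978 0.0376]
[321 191] z0 [0.6249 0.1607] z34 [0.6451 0.12  ]
side cam [0.115 0.51  0.583]
[285 202] z0 [0.5036 0.0111] z34 [0.481  0.0402]
[274 218] z0 [0.4886 0.0657] z34 [0.4668 0.0917]
[200 194] z0 [0.6652 0.122 ] z34 [0.6331 0.1447]
[194 182] z0 [0.7089 0.1034] z34 [0.6742 0.1271]
[209 170] z0 [0.7173 0.0483] z34 [0.6822 0.0752]
[283 191] z0 [ 0.5311 -0.0145] z34 [0.5068 0.0161]
```

View pics/crop1.png

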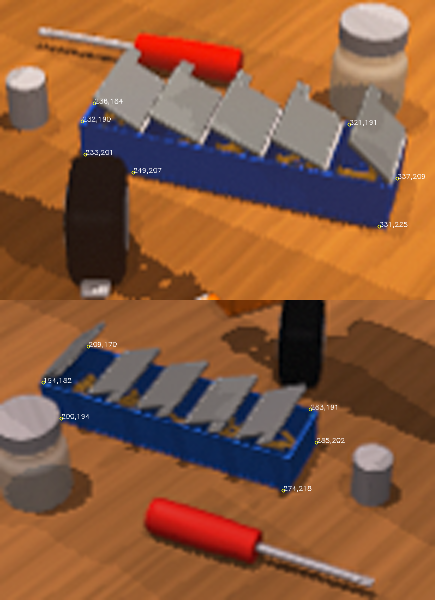

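View pics/wrist0.png

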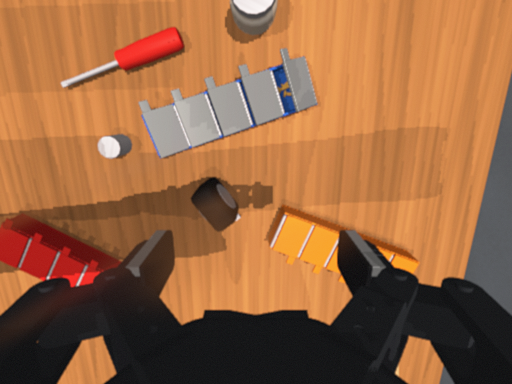

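Crop confirms it: blue box, five grey ajar lids, tabs on the +y side, and the socket beyond lid5 at the left. In the wrist view, lid1 is at (300,80) beside the jar at (255,10). The corners give 198 x 51 mm, close to the given 204 x 56.
- Centre: (0.590, 0.073).
- Row direction: (-0.948, -0.319).
- row_start: (0.685, 0.105).
- row_end: (0.496, 0.041).

Next I move to 40 mm behind row_start with the fingers shut.

Emit:
step_arm(
  moves=[
    [1, 10, 12, 0, 0, 0, 0.03],
    [1, 25, 30, 0, 0, 0, 0.08],
    [1, 42, 50, 0, 0, 0, 0.14],
    [1, 60, 72, 0, 0, 0, 0.2],
    [1, 78, 93, 0, 0, 0, 0.26],
    [1, 92, 110, 0, 0, 0, 0.31],
    [1, 98, 117, 0, 0, 0, 0.325],
    [1, 98, 117, -20, 0, 0, 0.325],
    [1, 98, 117, -50, 0, 0, 0.325],
    [1, 98, 117, -80, 0, 0, 0.325],
  ],
  grip_force=20,
)

```text
clock: 1.15
position: [0.7232, 0.117, 0.1693]
ee_rot: [0.584, 0.812, 0.0, 0.0]
ft_force: [-0.2, -0.7, 0.7]
grip_width: -0.003
grasp_force: 0.0
```

Emit:
step_arm(
  moves=[
    [1, 0, 0, -25, 0, 0, 0],
    [1, 0, 0, -50, 0, 0, 0],
    [1, 0, 0, -70, 0, 0, 0],
    [1, 0, 0, -85, 0, 0, 0],
    [1, 0, 0, -95, 0, 0, 0],
    [1, 0, 0, -100, 0, 0, 0],
    [1, 0, 0, -103, 0, 0, 0],
    [1, 0, 0, -103, 0, 0, 0],
    [1, 0, 0, -103, 0, 0, 0],
  ],
)

```text
clock: 2.05
position: [0.7235, 0.1171, 0.0679]
ee_rot: [0.583, 0.812, 0.0, 0.0]
ft_force: [0.5, -0.9, -0.1]
grip_width: -0.002
grasp_force: 0.0
```

Run:
```python
from h import *
o=manip.get_obs();print(o["clock"],o["position"],o["ft_force"],o["grip_width"],R.from_quat(o["ee_rot"]).as_matrix().round(3))
p=o["position"]
ims=[]
for n in("scene","side"):
    c=manip.camera(n);im=c["image"].copy()
    u=np.array([.948,.319,0]);
    s=np.array([.685,.1046,.038]);e=s-.2*u
    P=np.array([p+[0,0,-.019],s,e]);q=proj(c,P);print(n,q.round(1))
    for a in q: cv2.drawMarker(im,tuple(map(int,a.round())),(0,255,0),0,5,1)
    x0,y0=(200,110) if n=="scene" else (160,100)
    ims.append(cv2.resize(im[y0:y0+150,x0:x0+200],None,fx=2,fy=2,interpolation=cv2.INTER_CUBIC))
cv2.imwrite("pics/start.png",cv2.resize(np.vstack(ims),None,fx=1,fy=1))
```

```text
2.05 [0.7234665  0.11707633 0.06790646] [ 0.54240785 -0.85653299 -0.13413117] -0.0015247730607834211 [[-0.319  0.948  0.001]
 [ 0.948  0.319  0.   ]
 [-0.     0.001 -1.   ]]
scene [[358.8 201.1]
 [335.8 201.2]
 [236.  181.2]]
side [[182.8 165.7]
 [198.4 174. ]
 [279.7 197.6]]
```

View pics/start.png

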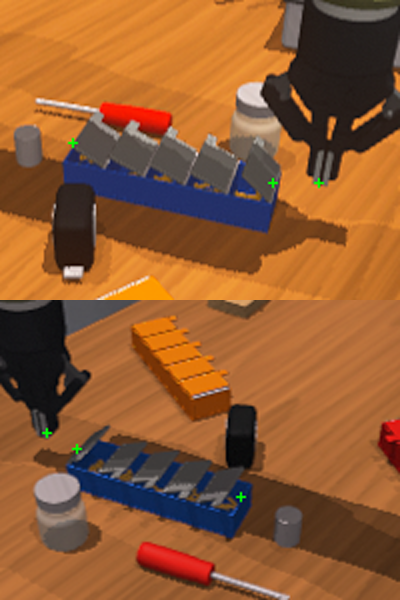

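The views show the fingertips at the lid1 end: scene crop (318,182), side crop (46,432). The projected tip and row marks fit the picture. I'll lower slightly and start the pass.

Emit:
step_arm(
  moves=[
    [1, -2, -0.7, -3, 0, 0, 0],
    [1, -5, -1.7, -6, 0, 0, 0],
    [1, -9, -3, -7, 0, 0, 0],
    [1, -13, -4.4, -7, 0, 0, 0],
    [1, -17, -5.7, -7, 0, 0, 0],
    [1, -21, -7.1, -7, 0, 0, 0],
    [1, -25, -8.4, -7, 0, 0, 0],
    [1, -29, -9.8, -7, 0, 0, 0],
    [1, -33, -11.1, -7, 0, 0, 0],
    [1, -37, -12.5, -7, 0, 0, 0],
  ],
)

```text
clock: 3.15
position: [0.6858, 0.1045, 0.0602]
ee_rot: [0.583, 0.812, 0.0, 0.0]
ft_force: [0.5, 0.7, 0.0]
grip_width: -0.005
grasp_force: 0.2
```

Emit:
step_arm(
  moves=[
    [1, -3, -1, 0, 0, 0, 0],
    [1, -6, -2, 0, 0, 0, 0],
    [1, -9, -3, 0, 0, 0, 0],
    [1, -12, -4, -0.5, 0, 0, 0],
    [1, -15, -5, -1, 0, 0, 0],
    [1, -15, -5, -1.5, 0, 0, 0],
    [1, -15, -5, -1.5, 0, 0, 0],
  ],
)

```text
clock: 3.85
position: [0.6709, 0.0995, 0.0584]
ee_rot: [0.583, 0.812, -0.0, -0.0]
ft_force: [-0.3, -0.2, 1.3]
grip_width: 0.001
grasp_force: 0.0
```

Emit:
step_arm(
  moves=[
    [1, -1, -0.3, -0.4, 0, 0, 0],
    [1, -2, -0.7, -0.8, 0, 0, 0],
    [1, -2, -0.7, -0.8, 0, 0, 0],
  ],
)

```text
clock: 4.15
position: [0.6689, 0.0988, 0.0576]
ee_rot: [0.583, 0.812, -0.0, -0.0]
ft_force: [0.1, -0.6, -0.4]
grip_width: -0.001
grasp_force: 0.0
```

Emit:
step_arm(
  moves=[
    [1, -1, -0.3, -0.3, 0, 0, 0],
    [1, -2, -0.7, -0.6, 0, 0, 0],
    [1, -2, -0.7, -0.6, 0, 0, 0],
  ],
)

```text
clock: 4.45
position: [0.6668, 0.098, 0.0571]
ee_rot: [0.583, 0.812, -0.0, -0.0]
ft_force: [0.3, 0.9, -0.1]
grip_width: 0.002
grasp_force: 0.0
```

Emit:
step_arm(
  moves=[
    [1, -1, -0.3, -0.3, 0, 0, 0],
    [1, -2, -0.7, -0.5, 0, 0, 0],
    [1, -2, -0.7, -0.5, 0, 0, 0],
  ],
)

```text
clock: 4.75
position: [0.6652, 0.0975, 0.0569]
ee_rot: [0.583, 0.812, 0.0, 0.0]
ft_force: [0.9, 0.4, 1.4]
grip_width: -0.001
grasp_force: 0.8
```

Run:
```python
from h import *
o=manip.get_obs();print(o["clock"],o["position"],o["ft_force"])
ims=[]
for n in("scene","side"):
    c=manip.camera(n);im=c["image"]
    x0,y0=(200,120) if n=="scene" else (160,110)
    ims.append(cv2.resize(im[y0:y0+125,x0:x0+160],None,fx=2.4,fy=2.4,interpolation=cv2.INTER_CUBIC))
    print(manip.get_obs()["ft_force"])
cv2.imwrite("pics/mid.png",np.vstack(ims))
```

```text
4.75 [0.6652135  0.0974609  0.05690911] [0.87199949 0.37493306 1.37578402]
[ 0.30782227 -0.25384868  2.43857348]
[0.95856737 0.68878914 2.44337244]
```

View pics/mid.png

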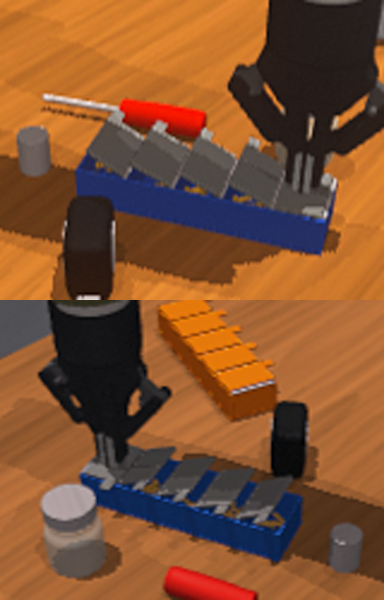

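Lid1 is flat under the fingers (scene crop (305,190)) with about 2.4 N of contact, and the box has not moved. I'll continue the pass at this height.

Emit:
step_arm(
  moves=[
    [1, -3, -1, 0, 0, 0, 0],
    [1, -7, -2.4, 0, 0, 0, 0],
    [1, -11, -3.7, 0, 0, 0, 0],
    [1, -15, -5, 0, 0, 0, 0],
    [1, -19, -6.4, 0, 0, 0, 0],
    [1, -23, -7.7, 0, 0, 0, 0],
    [1, -27, -9.1, 0, 0, 0, 0],
    [1, -31, -10.4, 0, 0, 0, 0],
    [1, -35, -11.8, 0, 0, 0, 0],
    [1, -38, -12.8, 0, 0, 0, 0],
  ],
)

```text
clock: 5.85
position: [0.6269, 0.0846, 0.0568]
ee_rot: [0.583, 0.812, 0.0, 0.0]
ft_force: [2.8, 1.2, 4.1]
grip_width: 0.003
grasp_force: 2.3
```

Emit:
step_arm(
  moves=[
    [1, -4, -1.3, 0, 0, 0, 0],
    [1, -8, -2.7, 0, 0, 0, 0],
    [1, -12, -4, 0, 0, 0, 0],
    [1, -16, -5.4, 0, 0, 0, 0],
    [1, -20, -6.7, 0, 0, 0, 0],
    [1, -24, -8.1, 0, 0, 0, 0],
    [1, -28, -9.4, 0, 0, 0, 0],
    [1, -32, -10.8, 0, 0, 0, 0],
    [1, -36, -12.1, 0, 0, 0, 0],
    [1, -38, -12.8, 0, 0, 0, 0],
  ],
)

```text
clock: 6.85
position: [0.5888, 0.0717, 0.0568]
ee_rot: [0.583, 0.812, 0.0, 0.0]
ft_force: [4.1, 1.1, 5.4]
grip_width: -0.002
grasp_force: 2.6
```

Drag is rising, so I'll ease up slightly and check that the box hasn't slid.

Emit:
step_arm(
  moves=[
    [1, -1, -0.3, 0.3, 0, 0, 0],
    [1, -1, -0.3, 0.3, 0, 0, 0],
  ],
)

```text
clock: 7.05
position: [0.5874, 0.0713, 0.0568]
ee_rot: [0.583, 0.812, -0.0, -0.0]
ft_force: [0.8, 0.8, 5.7]
grip_width: 0.001
grasp_force: 3.1
```

Run:
```python
from h import *
import pickle
d=pickle.load(open("c.pkl","rb"))
ims=[]
for n in("scene","side"):
    c=manip.camera(n);im=c["image"]
    x0,y0=(200,120) if n=="scene" else (160,110)
    ims.append(cv2.resize(im[y0:y0+125,x0:x0+160],None,fx=2.4,fy=2.4,interpolation=cv2.INTER_CUBIC))
    for q in (d[n]["image"],im):
        m=cv2.inRange(cv2.cvtColor(q,cv2.COLOR_BGR2HSV),(105,120,40),(130,255,255));k=np.zeros_like(m)
        a=(205,150,350,250) if n=="scene" else (180,155,325,255)
        k[a[1]:a[3],a[0]:a[2]]=m[a[1]:a[3],a[0]:a[2]]
        print(n,cv2.approxPolyDP(cv2.convexHull(cv2.findNonZero(k)),2.0,True)[:,0].tolist())
print(manip.get_obs()["ft_force"])
cv2.imwrite("pics/mid2.png",np.vstack(ims))
```

```text
scene [[337, 209], [331, 225], [249, 207], [233, 201], [232, 190], [236, 184], [321, 191]]
scene [[338, 205], [331, 225], [249, 207], [233, 201], [232, 190], [236, 184]]
side [[285, 202], [274, 218], [200, 194], [194, 182], [209, 170], [283, 191]]
side [[284, 203], [274, 218], [200, 194], [194, 182], [265, 186], [285, 192]]
[-0.79660037  1.02681004  6.09195217]
```

View pics/mid2.png

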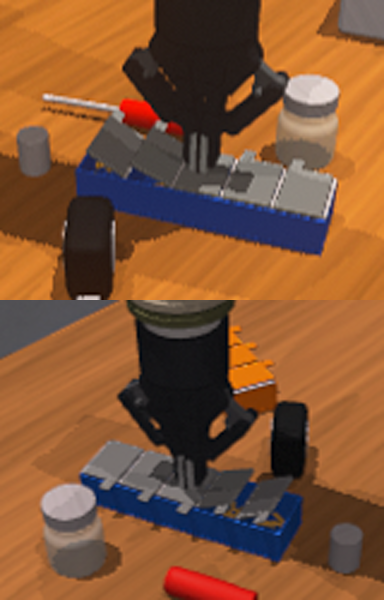

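Lids 1 and 2 are shut, the fingers are on lid3, and the box corners are unchanged to the pixel. Continuing a touch lighter.

Emit:
step_arm(
  moves=[
    [1, -3, -1, 0.2, 0, 0, 0],
    [1, -7, -2.4, 0.3, 0, 0, 0],
    [1, -11, -3.7, 0.3, 0, 0, 0],
    [1, -15, -5, 0.3, 0, 0, 0],
    [1, -19, -6.4, 0.3, 0, 0, 0],
    [1, -23, -7.7, 0.3, 0, 0, 0],
    [1, -27, -9.1, 0.3, 0, 0, 0],
    [1, -31, -10.4, 0.3, 0, 0, 0],
    [1, -35, -11.8, 0.3, 0, 0, 0],
    [1, -38, -12.8, 0.3, 0, 0, 0],
  ],
)

```text
clock: 8.15
position: [0.5494, 0.0585, 0.0571]
ee_rot: [0.583, 0.812, -0.0, -0.0]
ft_force: [-0.1, -0.3, -0.0]
grip_width: -0.0
grasp_force: 0.0
```

Emit:
step_arm(
  moves=[
    [1, -4, -1.3, 0, 0, 0, 0],
    [1, -8, -2.7, 0, 0, 0, 0],
    [1, -12, -4, 0, 0, 0, 0],
    [1, -16, -5.4, 0, 0, 0, 0],
    [1, -20, -6.7, 0, 0, 0, 0],
    [1, -24, -8.1, 0, 0, 0, 0],
    [1, -28, -9.4, 0, 0, 0, 0],
    [1, -31, -10.4, 0, 0, 0, 0],
    [1, -34, -11.4, 0, 0, 0, 0],
    [1, -35, -11.8, 0, 0, 0, 0],
  ],
)

```text
clock: 9.15
position: [0.5147, 0.0468, 0.0572]
ee_rot: [0.583, 0.812, -0.0, -0.0]
ft_force: [-0.7, -0.5, 0.2]
grip_width: 0.0
grasp_force: 0.0
```

Emit:
step_arm(
  moves=[
    [1, -3, -1, -0.2, 0, 0, 0],
    [1, -6, -2, -0.3, 0, 0, 0],
    [1, -9, -3, -0.3, 0, 0, 0],
    [1, -12, -4, -0.3, 0, 0, 0],
    [1, -15, -5, -0.3, 0, 0, 0],
    [1, -18, -6, -0.3, 0, 0, 0],
    [1, -21, -7, -0.3, 0, 0, 0],
    [1, -23, -7.7, -0.3, 0, 0, 0],
    [1, -23, -7.7, -0.3, 0, 0, 0],
  ],
)

```text
clock: 10.05
position: [0.4918, 0.0391, 0.0569]
ee_rot: [0.583, 0.812, -0.0, 0.0]
ft_force: [0.7, 0.3, -0.3]
grip_width: -0.0
grasp_force: 0.0
```

Run:
```python
from h import *
ims=[]
for n in("scene","side"):
    c=manip.camera(n);im=c["image"]
    x0,y0=(200,120) if n=="scene" else (160,110)
    ims.append(cv2.resize(im[y0:y0+125,x0:x0+160],None,fx=2.4,fy=2.4,interpolation=cv2.INTER_CUBIC))
cv2.imwrite("pics/end.png",np.vstack(ims))
```

```text
(no output)
```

View pics/end.png

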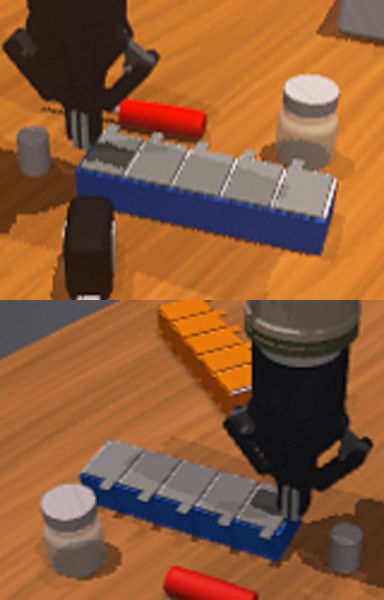

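All five lids lie flat (scene crop, (105,155) to (305,195)). The fingers are at the lid5 end, so I'll lift straight up.

Emit:
step_arm(
  moves=[
    [1, 0, 0, 3, 0, 0, 0],
    [1, 0, 0, 10, 0, 0, 0],
    [1, 0, 0, 25, 0, 0, 0],
    [1, 0, 0, 50, 0, 0, 0],
    [1, 0, 0, 80, 0, 0, 0],
    [1, 0, 0, 110, 0, 0, 0],
    [1, 0, 0, 140, 0, 0, 0],
    [1, 0, 0, 160, 0, 0, 0],
    [1, 0, 0, 160, 0, 0, 0],
    [1, 0, 0, 160, 0, 0, 0],
  ],
)

```text
clock: 11.15
position: [0.4921, 0.0393, 0.2172]
ee_rot: [0.583, 0.812, 0.0, 0.0]
ft_force: [-0.5, 0.1, -0.0]
grip_width: -0.003
grasp_force: 0.0
```

Run:
```python
from h import *
ims=[]
for n in("scene","side"):
    c=manip.camera(n);im=c["image"]
    x0,y0=(200,120) if n=="scene" else (160,110)
    ims.append(cv2.resize(im[y0:y0+125,x0:x0+160],None,fx=2.4,fy=2.4,interpolation=cv2.INTER_CUBIC))
cv2.imwrite("pics/fin.png",np.vstack(ims))
```

```text
(no output)
```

View pics/fin.png

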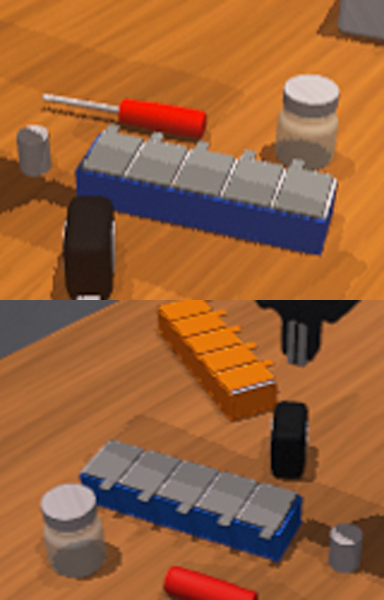

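All five lids are shut, nothing else has moved, and the hand is clear.

```bash
python3 -c "
from workcell import manip
print(manip.hand_in())"
```

```text
the job is handed in; nothing more can be done
None
```

I stroked all five lids of the blue box shut in one pass from lid1 to lid5; in the last pictures the box and the things around it look unmoved and the hand is clear, and the job is handed in at about 11 s (no verdict was returned).

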